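# Vent-cap a sample bottle for the steam steriliser

### The arm

A 6-joint arm with a two-finger parallel gripper is mounted at the origin on a cart in front of the work surface, level with it; the furniture and walls round the work are solid. World frame = base frame: x ahead of the robot, y to its left, z up, the work surface at z = 0. Lengths are in m, angles in degrees, forces in N, time in s.
With the tool pointing down it reaches from about 0.3 to 0.75 m from the base axis. Payload 8.5 kg.
Tool frame: the origin (TCP) lies between the finger pads, 19 mm behind the fingertips; this is the grasp point; z points along the fingers, y is the line along which they close (so a half turn about z gives the same grasp; the last joint's range is limited). The gripper opens to 85 mm and grips with 20 to 120 N. Pads are 22 mm wide; open, the fingers measure 114 mm over their backs; the gripper's body (76 mm by 85 mm) begins 54 mm behind the grasp point. The pads swing forward as they close: fully open they stand 13 mm farther back than shut.
Start: joints at [-82.237, 21.807, 74.336, -0, 83.858, -12.336], TCP at [0.189, -0.516, 0.25] pointing down, gripper open.
Joint ranges: [-178.18, 178.18], [-50.72, 133.34], [12.68, 142.11], [-81.47, 261.47], [9.98, 163.14], [-165.26, 165.26]. Speed limits (degrees/s): [136.94, 136.94, 180, 180, 180, 180].

### API

Orientations are given as a 3x3 rotation matrix whose columns are the frame's x, y, z axes.
In Python, from rig import env, get_image, close_job gives the robot as it stands.
- The arm moves only by the tool step_arm, never from a script. Its argument "targets" is a list of rows, each a list of 2 entries, a list of its own where there are three numbers: the shift along the tool's x, y, z as a fraction of full scale, then the turn, a rotation vector about the tool's x, y, z as a fraction of full scale. In form: [[[x, y, z], [wx, wy, wz]], ...]. A call has 1 to 10 rows; each row is the pose to reach, as a shift and turn from the pose commanded when the call began, along the tool's axes at that moment; what a row does not reach only later rows make up. Full scale, the value 1, is 0.3 m for a shift and 45 degrees for a turn. A row lasts 1/12 s, in which the tool goes at most 41.7 mm and 7.16 degrees, less where a joint would pass 70% of its speed; a pose out of reach is approached as far as the arm can. A call with a number of a shift or a turn outside -1 to 1 is refused whole. A call with a gripper value outside its range is refused whole. "jaw" is the finger opening in mm, from 0 to 85.4, set as the call begins (left out, the last holds). The fingers move at their own pace and stop on an object; "grip_force" is the grip in N (left out, the last holds). Time passes only in rows, so rows that repeat a pose let the fingers close. It gives the time, the measured TCP pose, the force, the opening and the grip force at its end, in the units of the state.
- env.observe(): the state, without advancing time (a new reading comes with each control period).
- get_image(name): name is "scene" or "top"; returns a dict with "img" (384x512x3 uint8, red, green, blue), "z_map" (384x512 float32, m along the optical axis (not along the pixel's ray), 0 where there is no reading), "intrinsics" (3x3 intrinsics, pixels), "D" ([k1, k2, p1, p2, k3] as OpenCV has them; the pictures are not rectified), "rvec" (rotation vector, rad) and "tvec" (3), from world to camera coordinates, as OpenCV has them. Camera axes: x right, y down, z forward; pixel columns grow to the right and rows downward; lengths in m; the calibration is good to about 2 mm. A picture is of the moment at which its call begins.
- close_job(): hands the job in; it is judged then, once.
The state is a dict: "time_s": time; "q": joint angles; "qvel": joint speeds; "joint_efforts": joint torques, N m; "position": TCP position; "tool_rot": TCP orientation; "ft_force": force on the tool from outside, world axes, zero at the start; "wrist_torque": the same for the moment, N m; "grip_width": finger opening in m; "gripper_force": force on a finger pad.
Only numpy, scipy, OpenCV 4.12 (cv2) and the standard library are available. Lean on these libraries where they do the work, as an engineer would, in place of code of your own. Each camera call takes 0.05 s, during which the arm holds its last target. There are 200 camera calls.

### The job

Get the small square bottle ready for the steam steriliser: stand it fully down in the pocket of the aluminium capping block that fits it, screw its cap clockwise until it bottoms out, then back the cap off a quarter turn so that the bottle can vent. Finish with the gripper still closed on the cap, holding it at that quarter turn with the bottle down in its pocket, so that a colleague can tape over it. Keep the bottle upright and leave everything else where it is.

Things in the scene. Friction and masses are not known exactly. Their poses are not given: they have to be found in the camera images.
- small_bottle: the smaller of two off-white square plastic bottles, about 0.2 kg; body 50 x 50 mm, straight to 72 mm, sloping shoulder to 80 mm, grey ribbed screw cap, white patch on the -x side. Loose, upright on the table. Origin: centre of its underside; z up, x and y square to its sides (any quarter turn fits the pocket). Can be lifted by its cap; on the bare table it would turn along with the cap
- cap_top (a point): centre of the flat top of the small bottle's cap, a ribbed cylinder 40 mm across that reaches 26 mm down from here (2 mm clear of the shoulder when home). 108 mm above the bottle's underside when home, rising 5 mm per turn of unscrewing. z up; a raised bar on the top, 15 mm long, runs from near the centre towards the rim along x
- cap (a joint): how far the small bottle's cap is unscrewed relative to its bottle, rad: 0 = bottomed out (hard stop), grows counter-clockwise seen from above; ordinary right-hand thread, about 0.06 N m of friction, stays where it is left. It starts between 2.0 and 2.9
- cap_shell: the small bottle's cap itself (40 mm across, 26 mm high), origin at the centre of its lower edge; turns and rises with the thread
- capping_block: aluminium block, 100 x 190 x 40 mm, fixed to the table, with two square pockets side by side along its y axis, 30 mm deep with 4 mm chamfered mouths: a 53 mm one for the small bottle, a 69 mm one for the tall one. Origin: centre of its underside, z up
- small_pocket (a point): centre of the floor of the block's smaller pocket (53 x 53 mm), 10 mm above the table and 30 mm below the block's top; x and y are square to the pocket's walls
- tall_bottle: the larger bottle of the same set, 66 x 66 mm, 143 mm tall with its cap; already done, leave it. Origin: centre of its underside
- wide_tape: roll of tan tape lying flat, about 103 mm across, 25 mm high; leave it. Origin: centre of its underside
- marker: marker pen with white barrel and black cap, lying, 17 x 135 x 16 mm; leave it
- small_roll: roll of labels standing on end, 48 mm across, 46 mm high; leave it. Origin: centre of its underside
- spoon_a: long steel spoon lying on the table, 188 mm long; leave it

How it is judged:
By the outcome, as a careful person would: the job done as asked, in the order asked, and still so for the second after the job is handed in, while the arm keeps its last pose, push and grip.
It also fails if it takes over 67 s, if anything falls off the work surface, if the arm or the gripper's body presses on something with over 40 N, if the wrist force passes 120 N, or if a joint passes its speed limit or range.

## Working session

There is one attempt and no reset: what is moved stays moved. The work goes in short steps, Python scripts to look and compute and a tool call to move; the robot and the scene stay as the last step left them, time stands still between calls to the robot, and variables do not carry over. Pictures are saved under pics/ and viewed, at most 10 in all, crops included, and the job is handed in when it is done.

Besides the shell and the picture viewer there is one more tool, called after ">>>" by a JSON object that holds its "op" and its "data". step_arm: Moves the arm, as the interface text tells. Its arguments: {"type":"object","properties":{"targets":{"type":"array","items":{"type":"array"}},"jaw":{"type":"number"},"grip_force":{"type":"number"}},"required":["targets"]}

```bash
ls; mkdir -p pics; python3 - <<'E'
from rig import env,get_image
import cv2,numpy as np
for n in("scene","top"):
    d=get_image(n);np.savez(f"pics/{n}0.npz",**d)
    cv2.imwrite(f"pics/{n}0.png",cv2.resize(d["img"][:,:,::-1],(800,600),interpolation=cv2.INTER_CUBIC))
    print(n,d["rvec"],d["tvec"],d["intrinsics"],d["D"])
print(env.observe())
E
```

```text
pics
scene [ 1.19883889 -2.42473312  0.903221  ] [0.27368148 0.37081384 0.88437101] [[357.94913474   0.         259.61227282]
 [  0.         357.94913474 191.82922758]
 [  0.           0.           1.        ]] [-0.03762724  0.          0.          0.          0.        ]
top [ 2.14500005 -2.1772618   0.14642531] [-0.02194016  0.49856334  1.19065032] [[426.09160473   0.         256.26819338]
 [  0.         426.09160473 194.99655144]
 [  0.           0.           1.        ]] [0.03918055 0.         0.         0.         0.        ]
{'time_s': 0.1, 'q': array([-8.22369398e+01,  2.18373176e+01,  7.43806407e+01,  3.58682302e-04,
        8.38566913e+01, -1.23355362e+01]), 'qvel': array([-0.02134173, -0.04729972, -0.06463834, -0.05972914, -0.03465879,
        0.05670811]), 'joint_efforts': array([ 3.87547378e-03, -4.49221694e+01, -2.31654114e+01, -1.86079615e-04,
        3.73686591e-03,  1.52424360e-05]), 'position': array([ 0.18896834, -0.51626177,  0.24947038]), 'tool_rot': array([[ 9.39102926e-01,  3.43635948e-01, -1.69821672e-04],
       [ 3.43635873e-01, -9.39102081e-01,  1.29178016e-03],
       [ 2.84422216e-04, -1.27147135e-03, -9.99999151e-01]]), 'ft_force': array([ 1.28120681,  0.61532863, -0.03982125]), 'wrist_torque': array([-0.03565313,  0.01363749, -0.01994784]), 'gripper_force': 0.0, 'grip_width': 0.08523805587576873}
```

View pics/top0.png

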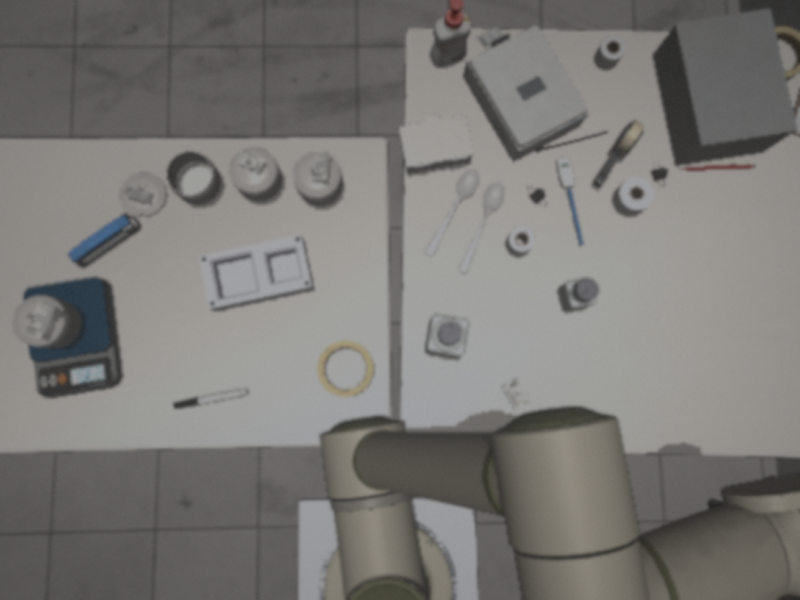

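View pics/scene0.png

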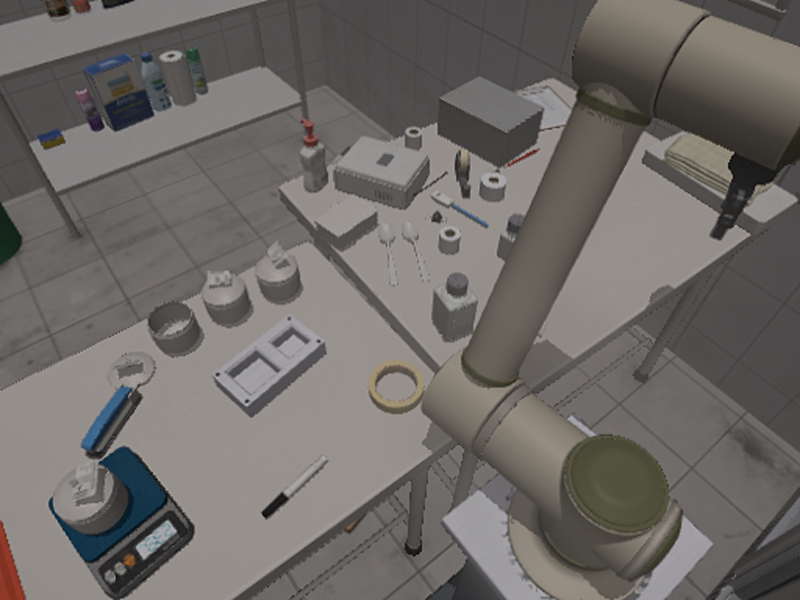

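The top view shows the block at about (257,272) with its small pocket at (286,266), the small bottle at (580,292) and the tall one at (448,335). I'll enlarge the two working areas.

```bash
cat > h.py <<'E'
import numpy as np,cv2
def load(f): return dict(np.load(f))
def onplane(d,uv,z):
    R=cv2.Rodrigues(d["rvec"])[0];t=d["tvec"].ravel()
    n=cv2.undistortPoints(np.array(uv,float).reshape(-1,1,2),d["intrinsics"],d["D"])[:,0]
    r=np.c_[n,np.ones(len(n))]@R; c=-R.T@t
    return c+r*((z-c[2])/r[:,2])[:,None]
def cloud(d):
    R=cv2.Rodrigues(d["rvec"])[0];t=d["tvec"].ravel()
    v,u=np.mgrid[:384,:512]
    n=cv2.undistortPoints(np.c_[u.ravel(),v.ravel()].astype(float).reshape(-1,1,2),d["intrinsics"],d["D"])[:,0]
    P=np.c_[n,np.ones(len(n))]*d["z_map"].reshape(-1,1)
    return ((P-t)@R).reshape(384,512,3)
def proj(d,P): return cv2.projectPoints(np.array(P,float),d["rvec"],d["tvec"],d["intrinsics"],d["D"])[0][:,0]
def crop(img,u,v,w,h,s): return cv2.resize(img[v:v+h,u:u+w,::-1],None,fx=s,fy=s,interpolation=cv2.INTER_CUBIC)
E
python3 - <<'E'
from h import *
d=load("pics/top0.npz");C=cloud(d)
a=crop(d["img"],345,165,50,50,8);b=crop(d["img"],120,145,90,60,8)
im=np.zeros((600,800,3),np.uint8)
im[:480,:720]=b
cv2.imwrite("pics/b.png",im[:480,:720]);
s=load("pics/scene0.npz")
a2=crop(s["img"],305,125,50,50,8)
cv2.imwrite("pics/a.png",np.hstack([a,a2]))
for nm,dd,(u0,v0,u1,v1) in(("top",d,(350,165,395,205)),("top blk",d,(125,145,205,202)),("sc",s,(300,120,345,175))):
    c=cloud(dd)[v0:v1,u0:u1].reshape(-1,3);print(nm)
    for lo,hi in((.03,.05),(.06,.09),(.1,.125)):
        m=(c[:,2]>lo)&(c[:,2]<hi);q=c[m]
        if len(q)>3: print(lo,len(q),q.min(0).round(4),q.max(0).round(4),np.median(q,0).round(4),cv2.minAreaRect(q[:,:2].astype(np.float32)*1000))
E
```

```text
top
0.03 38 [ 0.4831 -0.3684  0.0317] [ 0.5342 -0.3228  0.0498] [ 0.5004 -0.3286  0.0408] ((502.2938537597656, -336.9249267578125), (58.85521697998047, 31.117950439453125), 43.24334716796875)
0.06 152 [ 0.4837 -0.3769  0.0601] [ 0.54   -0.3227  0.0895] [ 0.5006 -0.3368  0.0683] ((511.94097900390625, -349.9933166503906), (52.11849594116211, 48.757408142089844), 14.227815628051758)
0.1 168 [ 0.4949 -0.3683  0.1006] [ 0.5327 -0.331   0.1148] [ 0.5136 -0.3494  0.1075] ((513.184326171875, -350.3100891113281), (37.179447174072266, 37.324195861816406), 61.17363357543945)
top blk
0.03 1495 [0.4943 0.1334 0.0301] [0.6321 0.3393 0.049 ] [0.5633 0.2268 0.0399] ((564.1572265625, 235.8975067138672), (103.57440948486328, 192.51878356933594), 11.933377265930176)
sc
0.03 69 [ 0.5006 -0.4795  0.0301] [ 0.7036 -0.3252  0.0497] [ 0.6671 -0.4417  0.0378] ((602.0670166015625, -386.7757568359375), (50.79084777832031, 225.43511962890625), 48.772037506103516)
0.06 68 [ 0.4963 -0.3471  0.06  ] [ 0.5367 -0.3249  0.0893] [ 0.5145 -0.3338  0.0721] ((516.843017578125, -334.8067321777344), (21.38224220275879, 41.578025817871094), 85.59246063232422)
0.1 73 [ 0.498  -0.3745  0.1002] [ 0.5317 -0.3329  0.113 ] [ 0.5139 -0.3486  0.1097] ((516.8528442382812, -350.7464904785156), (29.972402572631836, 44.6956901550293), 27.308528900146484)
```

View pics/a.png

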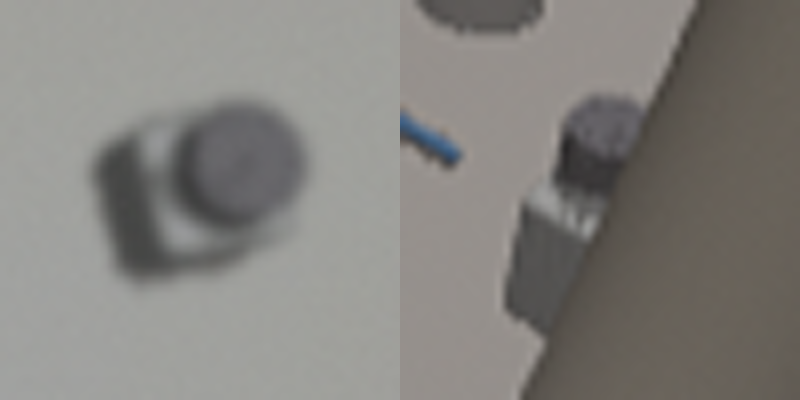

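View pics/b.png

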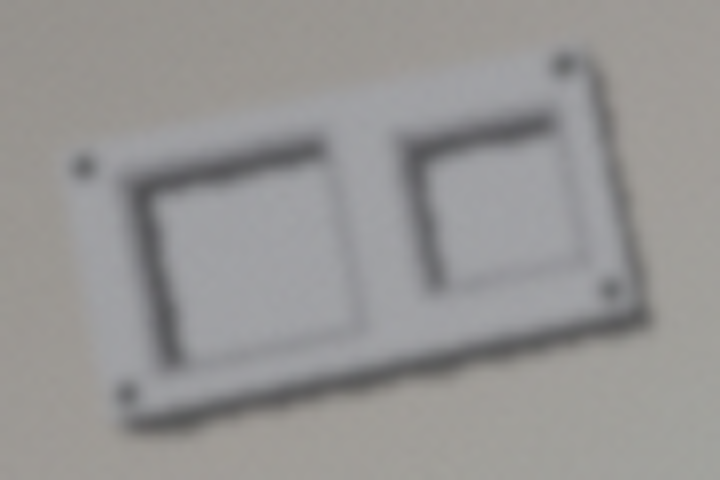

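The crops show the cap top at crop px (243,162), with the bottle's lower +y edge running (95,165)–(130,280). They also show the block's four corner screws and the small pocket at (403–590, 110–295). I'll fit the poses next.

```bash
cat >> h.py <<'E'
def cp(p,u0,v0,s=8): return (np.array(p,float)+.5)/s-.5+[u0,v0]
E
python3 - <<'E'
from h import *
d=load("pics/top0.npz")
R=cv2.Rodrigues(d["rvec"])[0];print("cam",-R.T@d["tvec"].ravel())
print("cap",onplane(d,cp([[243,162]],345,165),.110))
e=onplane(d,cp([[95,165],[130,280]],345,165),0);v=e[1]-e[0];print("bot edge",e,np.degrees(np.arctan2(v[1],v[0])))
e=onplane(d,cp([[130,280],[240,262]],345,165),0);v=e[1]-e[0];print("bot edge2",e,np.degrees(np.arctan2(v[1],v[0])))
e=onplane(d,cp([[140,150],[165,245]],345,165),.072);v=e[1]-e[0];print("shoulder",e,np.degrees(np.arctan2(v[1],v[0])))
h=onplane(d,cp([[83,166],[563,66],[612,290],[127,395]],120,145),.04);print(h.round(4),h.mean(0))
a=h[0]-h[1];b=h[3]-h[2];c=h[1]-h[2];f=h[0]-h[3]
print([np.degrees(np.arctan2(q[1],q[0])) for q in(a,b,c,f)],[np.linalg.norm(q) for q in(a,b,c,f)])
# depth
C=cloud(d)[145:202,125:205].reshape(-1,3);q=C[(C[:,2]>.035)&(C[:,2]<.046)]
# small pocket floor pts
ctr=np.array([.564,.236]);
for yaw in(11,12,13):
    t=np.radians(yaw);ex=np.array([np.cos(t),np.sin(t)]);ey=np.array([-ex[1],ex[0]])
    l=np.c_[(C[:,:2]-ctr)@ex,(C[:,:2]-ctr)@ey]
    m=(C[:,2]>.037)&(C[:,2]<.044);g=l[m]
    print(yaw,np.percentile(g,[1,99],0).ravel().round(4))
    for lo,hi in((-.095,.0),(0,.095)):
        k=(l[:,1]>lo)&(l[:,1]<hi)&(C[:,2]<.02)&(abs(l[:,0])<.045)&(abs(l[:,1])<.09);print(k.sum(),l[k].min(0).round(4),l[k].max(0).round(4))
E
```

```text
cam [ 0.3453608  -0.01621001  1.24384811]
cap [[ 0.51129154 -0.34802462  0.11      ]]
bot edge [[ 0.52706743 -0.32573934  0.        ]
 [ 0.48421028 -0.3366503   0.        ]] -165.71655898692296
bot edge2 [[ 0.48421028 -0.3366503   0.        ]
 [ 0.49028867 -0.37725523  0.        ]] -81.48628008198912
shoulder [[ 0.52158998 -0.32366379  0.072     ]
 [ 0.4881978  -0.33075937  0.072     ]] -168.00353436993083
[[0.5877 0.33   0.04  ]
 [0.6221 0.1596 0.04  ]
 [0.5404 0.1419 0.04  ]
 [0.505  0.3129 0.04  ]] [0.56380043 0.23610566 0.04      ]
[np.float64(101.41289314873552), np.float64(101.66974454299185), np.float64(12.204925078070485), np.float64(11.709733584556016)] [np.float64(0.17391620362061452), np.float64(0.17463671907538034), np.float64(0.08363290737306402), np.float64(0.0844089263331677)]
11 [-0.0493 -0.095   0.0503  0.0946]
295 [-0.0197 -0.0765] [ 0.0289 -0.0257]
536 [-0.0298  0.0065] [0.036  0.0758]
12 [-0.0493 -0.095   0.05    0.0949]
295 [-0.021  -0.0766] [ 0.0281 -0.026 ]
536 [-0.0289  0.0066] [0.037  0.0755]
13 [-0.0499 -0.095   0.0508  0.0951]
295 [-0.0223 -0.077 ] [ 0.0275 -0.0258]
536 [-0.028   0.0067] [0.0379 0.0752]
```

```bash
python3 - <<'E'
from h import *
d=load("pics/top0.npz");t=np.radians(11.8);ex=np.array([np.cos(t),np.sin(t)]);ey=np.array([-ex[1],ex[0]]);ctr=np.array([.5639,.236])
def L(n,p,z):
    P=onplane(d,cp(p,120,145),z)[:,:2]-ctr;print(n,z,np.c_[P@ex,P@ey].round(4).tolist())
for z in(.04,.036): L("right",[[560,118],[588,260]],z)
for z in(.04,.036): L("bottom",[[440,292],[588,262]],z)
for z in(.04,.036): L("leftouter",[[403,145],[432,290]],z)
for z in(.04,.036): L("topouter",[[405,138],[552,112]],z)
L("leftinner",[[428,165],[445,280]],.01)
L("topinner",[[430,152],[552,130]],.01)
# render a synthetic overlay
g=d["img"][145:205,120:210];b=cv2.resize(g[:,:,::-1],None,fx=8,fy=8,interpolation=cv2.INTER_CUBIC)
def line(cy,w,z,col):
    q=np.array([[-w,-w],[w,-w],[w,w],[-w,w]])/2+[0,cy];P=np.c_[ctr+q[:,:1]*ex+q[:,1:]*ey,np.full(4,z)]
    u=((proj(d,P)-[120,145]+.5)*8-.5).astype(int);cv2.polylines(b,[u],True,col,1)
for z,e,c in((.04,.008,(0,0,255)),(.036,0,(0,255,0)),(.01,0,(255,0,0))):
    line(-.0515,.053+e,z,c);line(.0415,.069+e,z,c)
cv2.imwrite("pics/o.png",b)
E
```

```text
right 0.04 [[0.0229, -0.0818], [-0.0298, -0.0812]]
right 0.036 [[0.0239, -0.0814], [-0.029, -0.0808]]
bottom 0.04 [[-0.0297, -0.0275], [-0.0305, -0.081]]
bottom 0.036 [[-0.0289, -0.027], [-0.0297, -0.0806]]
leftouter 0.04 [[0.0254, -0.0252], [-0.0284, -0.0249]]
leftouter 0.036 [[0.0264, -0.0246], [-0.0276, -0.0243]]
topouter 0.04 [[0.0278, -0.0264], [0.0257, -0.0795]]
topouter 0.036 [[0.0287, -0.0258], [0.0267, -0.0791]]
leftinner 0.01 [[0.0234, -0.0282], [-0.0199, -0.0258]]
topinner 0.01 [[0.028, -0.0299], [0.0264, -0.0751]]
```

View pics/o.png

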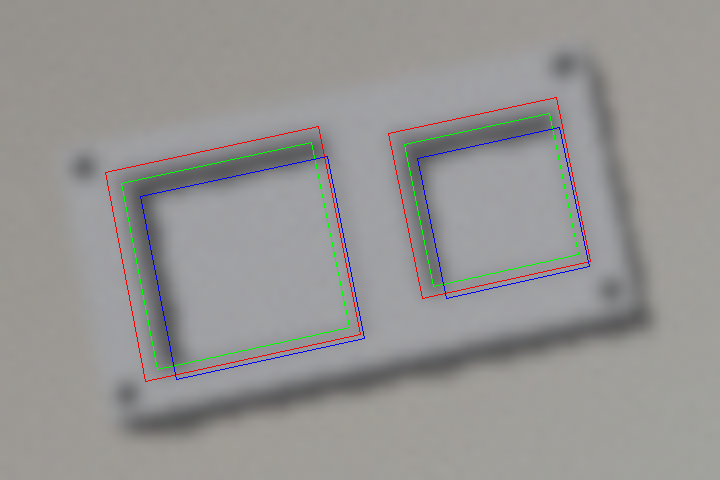

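>>> {"op": "step_arm", "data": {"targets": [[[0.1,0,0],[0,0,-0.15]],[[0.2,0,0],[0,0,-0.3]],[[0.3,0,0],[0,0,-0.45]],[[0.4,0,0],[0,0,-0.6]],[[0.5,0,0],[0,0,-0.75]],[[0.6,0,0],[0,0,-0.9]],[[0.7,0,0],[0,0,-1]],[[0.8,0,0],[0,0,-1]],[[0.9,0,0],[0,0,-1]],[[1,0,0],[0,0,-1]]], "jaw": 70}}

```text
time_s: 0.93
position: [0.472, -0.4126, 0.2496]
tool_rot: [[0.421, 0.907, -0.001], [0.907, -0.421, 0.001], [0.0, -0.001, -1.0]]
ft_force: [0.8, -1.0, 0.1]
grip_width: 0.07
gripper_force: 0.0
```

The overlay matches the block; the small pocket's centre is at about (0.5744, 0.1856) with yaw 11.8°. The grasp goes to a yaw of about 150°, so the wrist has travel to screw.

>>> {"op": "step_arm", "data": {"targets": [[[0.03,0,0.03],[0,0,-0.15]],[[0.06,0.01,0.06],[0,0,-0.3]],[[0.1,0.01,0.1],[0,0,-0.45]],[[0.14,0.02,0.14],[0,0,-0.6]],[[0.18,0.03,0.18],[0,0,-0.75]],[[0.22,0.034,0.2],[0,0,-0.9]],[[0.25,0.034,0.24],[0,0,-1]],[[0.25,0.034,0.26],[0,0,-1]]]}}

```text
time_s: 1.6
position: [0.5119, -0.3479, 0.1704]
tool_rot: [[-0.348, 0.938, -0.002], [0.938, 0.348, 0.002], [0.003, -0.001, -1.0]]
ft_force: [0.3, -0.4, -0.6]
grip_width: 0.0699
gripper_force: 0.0
```

>>> {"op": "step_arm", "data": {"targets": [[[0,0,0],[0,0,-0.15]],[[0,0,0],[0,0,-0.3]],[[0,0,0],[0,0,-0.45]],[[0,0,0],[0,0,-0.6]],[[0,0,0],[0,0,-0.75]],[[0,0,0],[0,0,-0.89]],[[0,0,0],[0,0,-0.89]],[[0,0,0],[0,0,-0.89]]]}}

```text
time_s: 2.27
position: [0.5113, -0.35, 0.1719]
tool_rot: [[-0.865, 0.502, -0.0], [0.502, 0.865, 0.0], [0.0, -0.0, -1.0]]
ft_force: [0.3, 1.3, 0.8]
grip_width: 0.07
gripper_force: 0.0
```

```bash
cat >> h.py <<'E'
def delta(o,tgt,yaw=None):
    R=np.array(o["tool_rot"]);s=R.T@(np.array(tgt)-o["position"])/.3
    y=np.degrees(np.arctan2(R[1,0],R[0,0]))
    w=None if yaw is None else -((yaw-y+180)%360-180)/45
    return s.round(3),w,y
E
python3 - <<'E'
from h import *
from rig import env
o=env.observe();print(o["time_s"],o["q"].round(1),o["position"],delta(o,[.512,-.349,.104],150))
E
```

```text
2.2667 [ -45.3   32.3   69.7   -0.    78.  -105.2] [ 0.51132856 -0.35002707  0.17187764] (array([-0.   ,  0.004,  0.226]), np.float64(-0.0035551232170108605), np.float64(149.8400194552345))
```

>>> {"op": "step_arm", "data": {"targets": [[[0,0,0.06],[0,0,0]],[[0,0.003,0.12],[0,0,0]],[[0,0.003,0.17],[0,0,0]],[[0,0.003,0.21],[0,0,0]],[[0,0.003,0.23],[0,0,0]],[[0,0.003,0.23],[0,0,0]]]}}

```text
time_s: 2.77
position: [0.5115, -0.3487, 0.1017]
tool_rot: [[-0.866, 0.5, -0.002], [0.5, 0.866, 0.002], [0.002, 0.001, -1.0]]
ft_force: [0.4, 0.4, 0.5]
grip_width: 0.0698
gripper_force: 0.0
```

>>> {"op": "step_arm", "data": {"targets": [[[0,0,0],[0,0,0]],[[0,0,0],[0,0,0]],[[0,0,0],[0,0,0]],[[0,0,0],[0,0,0]],[[0,0,0],[0,0,0]],[[0,0,0],[0,0,0]]], "jaw": 30, "grip_force": 60}}

```text
time_s: 3.27
position: [0.5123, -0.3494, 0.1041]
tool_rot: [[-0.867, 0.498, 0.001], [0.498, 0.867, -0.002], [-0.002, -0.001, -1.0]]
ft_force: [-0.9, -1.5, 5.7]
grip_width: 0.038
gripper_force: 60.0
```

>>> {"op": "step_arm", "data": {"targets": [[[0,0,-0.03],[0,0,0]],[[0,0,-0.08],[0,0,0]],[[0,0,-0.15],[0,0,0]],[[0,0,-0.23],[0,0,0]],[[0,0,-0.32],[0,0,0]],[[0,0,-0.42],[0,0,0]],[[0,0,-0.5],[0,0,0]],[[0,0,-0.55],[0,0,0]],[[0,0,-0.57],[0,0,0]]]}}

```text
time_s: 4.02
position: [0.5123, -0.3488, 0.2768]
tool_rot: [[-0.867, 0.498, 0.003], [0.498, 0.867, -0.002], [-0.003, -0.001, -1.0]]
ft_force: [-1.1, 0.3, -2.6]
grip_width: 0.0381
gripper_force: 60.6
```

```bash
python3 - <<'E'
from h import *
from rig import env,get_image
o=env.observe();print(o["time_s"],o["position"],o["ft_force"],o["wrist_torque"],o["grip_width"],delta(o,[.5744,.1856,.28],148))
s=get_image("scene");np.savez("pics/s1.npz",**s)
t=get_image("top");np.savez("pics/t1.npz",**t)
u,v=proj(s,[o["position"]])[0].astype(int);u2,v2=proj(t,[o["position"]])[0].astype(int);print(u,v,u2,v2)
cv2.imwrite("pics/s1.png",np.hstack([crop(s["img"],max(u-30,0),v-25,65,80,6),crop(t["img"],u2-30,v2-35,65,80,6)]))
E
```

```text
4.0167 [ 0.51226391 -0.3487859   0.27682096] [-1.08400525  0.32213653 -2.56681636] [-0.01761757 -0.02192519 -0.06821685] 0.038078331094113696 (array([ 0.707,  1.648, -0.014]), np.float64(0.04794302033918269), np.float64(150.15743591526322))
339 98 396 173
```

View pics/s1.png

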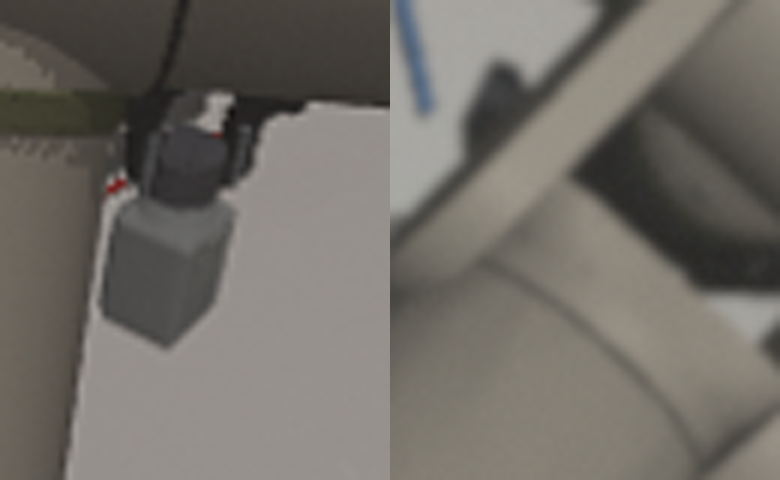

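Bottle lifted clear, upright in the gripper, with its base about 0.17 m up. I'll carry it across.

>>> {"op": "step_arm", "data": {"targets": [[[0.01,0.02,0],[0,0,0]],[[0.03,0.07,0],[0,0,0]],[[0.06,0.15,0],[0,0,0]],[[0.1,0.24,0],[0,0,0]],[[0.15,0.34,0],[0,0,0]],[[0.19,0.44,0],[0,0,0]],[[0.23,0.54,0],[0,0,0]],[[0.27,0.64,0],[0,0,0]],[[0.31,0.73,0],[0,0,0]],[[0.35,0.82,0],[0,0,0]]]}}

```text
time_s: 4.95
position: [0.5426, -0.0801, 0.273]
tool_rot: [[-0.868, 0.497, -0.002], [0.497, 0.868, 0.001], [0.002, 0.0, -1.0]]
ft_force: [0.6, -0.7, -1.9]
grip_width: 0.0385
gripper_force: 60.5
```

>>> {"op": "step_arm", "data": {"targets": [[[0.04,0.09,0],[0,0,0]],[[0.08,0.18,0],[0,0,0]],[[0.12,0.28,0],[0,0,0]],[[0.16,0.38,0],[0,0,0]],[[0.2,0.48,0],[0,0,0]],[[0.24,0.57,0],[0,0,0]],[[0.28,0.66,0],[0,0,0]],[[0.32,0.74,0],[0,0,0]],[[0.34,0.8,0],[0,0,0]],[[0.355,0.826,0],[0,0,0]]]}}

```text
time_s: 5.78
position: [0.5732, 0.188, 0.2728]
tool_rot: [[-0.869, 0.495, -0.002], [0.495, 0.869, 0.001], [0.002, -0.001, -1.0]]
ft_force: [0.5, 0.8, -1.6]
grip_width: 0.0382
gripper_force: 60.7
```

>>> {"op": "step_arm", "data": {"targets": [[[0,0,0.07],[0,0,0]],[[0,0,0.14],[0,0,0]],[[0,0,0.21],[0,0,0]],[[0,0,0.27],[0,0,0]],[[0,0,0.31],[0,0,0]],[[0,0,0.34],[0,0,0]],[[0,0,0.35],[0,0,0]],[[0,0,0.35],[0,0,0]],[[0,0,0.35],[0,0,0]]]}}

```text
time_s: 6.53
position: [0.5745, 0.1847, 0.1696]
tool_rot: [[-0.867, 0.498, 0.001], [0.498, 0.867, 0.0], [-0.001, 0.001, -1.0]]
ft_force: [-0.5, 0.5, -1.8]
grip_width: 0.0379
gripper_force: 60.7
```

```bash
python3 - <<'E'
from h import *
from rig import env,get_image
o=env.observe();print(o["time_s"],o["q"].round(1),o["position"],o["ft_force"],o["wrist_torque"],o["grip_width"],delta(o,[.5744,.1856,.17],148))
s=get_image("scene");np.savez("pics/s2.npz",**s)
t=get_image("top");np.savez("pics/t2.npz",**t)
P=np.array(o["position"])-[0,0,.07]
u,v=proj(s,[P])[0].astype(int);u2,v2=proj(t,[P])[0].astype(int);print(u,v,u2,v2)
cv2.imwrite("pics/s2.png",np.hstack([crop(s["img"],u-32,v-40,65,75,6),crop(t["img"],u2-32,v2-35,65,75,6)]))
E
```

```text
6.5333 [  6.6  30.8  72.8   0.   76.3 -53.6] [0.57445873 0.18470555 0.16962677] [-0.47751083  0.52903844 -1.75829374] [ 0.00350194 -0.04637653 -0.00029154] 0.03790122119458705 (array([ 0.002,  0.002, -0.001]), np.float64(0.04768686138295), np.float64(150.14590876223275))
181 206 177 165
```

View pics/s2.png

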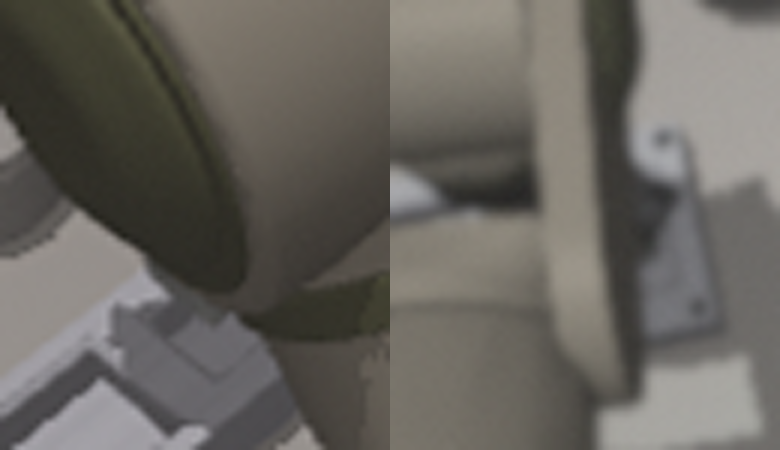

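Both views are mostly blocked by the arm here. I'll fit the bottle's pose relative to the tool from the earlier lift picture instead: lower corners at (103,307), (165,348), (208,310), upper ones at (120,222), (182,250), (235,213).

```bash
python3 - <<'E'
from h import *
from scipy.optimize import least_squares
s=load("pics/s1.npz")
px=cp([[103,307],[165,348],[208,310],[120,222],[182,250],[235,213]],309,73,6)
T=np.array([.51226,-.34879,.27682])
def corners(p):
    x,y,z,a=p;q=np.array([[1,1],[-1,1],[-1,-1],[1,-1]])*.025
    c,n=np.cos(a),np.sin(a);q=q@np.array([[c,n],[-n,c]])+[x,y]
    return np.vstack([np.c_[q,np.full(4,z)],np.c_[q,np.full(4,z+.072)]])
C=proj(s,corners([*T[:2],.173,np.radians(13)]));print(C.round(1).tolist());print(px.round(1).tolist())
from itertools import permutations
# nearest assignment
D=np.linalg.norm(px[:,None]-C[None],axis=2);k=D.argmin(1);print(k)
f=lambda p:(proj(s,corners(p))[k]-px).ravel()
r=least_squares(f,[*T[:2],.173,np.radians(13)],x_scale=[.01,.01,.01,.1]);print(r.x[:3]-T,np.degrees(r.x[3]),r.fun.round(2))
# depth fit of side faces
c=cloud(s);m=c[95:133,322:352].reshape(-1,3);m=m[(m[:,2]>.18)&(m[:,2]<.24)&(np.linalg.norm(m[:,:2]-T[:2],axis=1)<.05)]
def g(p):
    x,y,a=p;l=np.c_[(m[:,0]-x)*np.cos(a)+(m[:,1]-y)*np.sin(a),-(m[:,0]-x)*np.sin(a)+(m[:,1]-y)*np.cos(a)]
    return np.abs(l).max(1)-.025
r=least_squares(g,[*T[:2],np.radians(13)],loss="soft_l1",f_scale=.001);print(len(m),r.x[:2]-T[:2],np.degrees(r.x[2]),np.abs(r.fun).mean())
E
```

```text
[[322.9, 126.4], [336.2, 133.0], [344.2, 125.4], [331.1, 119.0], [326.4, 108.0], [340.4, 114.6], [348.8, 107.0], [334.9, 100.7]]
[[325.8, 123.8], [336.1, 130.6], [343.2, 124.2], [328.6, 109.6], [338.9, 114.2], [347.8, 108.1]]
[0 1 2 4 5 6]
[ 0.11023729 -0.15090838 -0.24050658] 8.971413163735368 [-0.36  0.38 -0.03 -0.51  0.31 -0.16 -0.16 -0.83  0.66  0.43 -0.43  0.67]
309 [ 0.00069216 -0.00399298] 11.563432398158001 0.0011741456938066486
```

>>> {"op": "step_arm", "data": {"targets": [[[0.002,0.002,0.02],[0,0,0.02]],[[0.002,0.002,0.04],[0,0,0.03]],[[0.002,0.002,0.06],[0,0,0.03]],[[0.002,0.002,0.075],[0,0,0.03]],[[0.002,0.002,0.085],[0,0,0.03]],[[0.002,0.002,0.09],[0,0,0.03]],[[0.002,0.002,0.09],[0,0,0.03]]]}}

```text
time_s: 7.22
position: [0.5741, 0.1856, 0.1419]
tool_rot: [[-0.855, 0.518, -0.0], [0.518, 0.855, 0.0], [0.0, -0.0, -1.0]]
ft_force: [-0.6, -1.1, -2.0]
grip_width: 0.0383
gripper_force: 60.9
```

>>> {"op": "step_arm", "data": {"targets": [[[0,0,0.005],[0,0,0]],[[0,0,0.01],[0,0,0]],[[0,0,0.015],[0,0,0]],[[0,0,0.015],[0,0,0]]]}}

```text
time_s: 7.55
position: [0.5747, 0.1862, 0.1402]
tool_rot: [[-0.856, 0.518, 0.004], [0.518, 0.856, 0.001], [-0.003, 0.003, -1.0]]
ft_force: [-4.1, 1.7, 14.9]
grip_width: 0.0388
gripper_force: 62.7
```

Contact on the chamfer. The side force and the depth fit both point to moving along tool +x by about 2.5 mm.

>>> {"op": "step_arm", "data": {"targets": [[[0,0,-0.015],[0,0,0]],[[0.005,0,-0.015],[0,0,0]],[[0.009,0,-0.015],[0,0,0]],[[0.009,0,-0.01],[0,0,0]],[[0.009,0,-0.005],[0,0,0]],[[0.009,0,0],[0,0,0]],[[0.009,0,0],[0,0,0]]]}}

```text
time_s: 8.13
position: [0.5735, 0.1869, 0.1398]
tool_rot: [[-0.855, 0.518, 0.006], [0.518, 0.855, 0.0], [-0.005, 0.003, -1.0]]
ft_force: [0.5, -0.7, 14.9]
grip_width: 0.0381
gripper_force: 62.7
```

```bash
python3 - <<'E'
from rig import env
o=env.observe();R=o["tool_rot"];print(o["position"],"F tool",R.T@o["ft_force"],"T tool",R.T@o["wrist_torque"])
E
```

```text
[0.57352911 0.18693076 0.139803  ] F tool [ -0.84839951  -0.31361071 -14.92200873] T tool [ 0.38518506  0.09633195 -0.02056176]
```

>>> {"op": "step_arm", "data": {"targets": [[[0,0,-0.012],[0,0,0]],[[-0.001,0.001,-0.012],[0,0,-0.015]],[[-0.0025,0.0023,-0.012],[0,0,-0.025]],[[-0.0025,0.0023,-0.01],[0,0,-0.025]],[[-0.0025,0.0023,-0.005],[0,0,-0.025]],[[-0.0025,0.0023,0],[0,0,-0.025]],[[-0.0025,0.0023,0],[0,0,-0.025]]]}}

```text
time_s: 8.72
position: [0.5725, 0.1871, 0.1368]
tool_rot: [[-0.865, 0.501, -0.001], [0.501, 0.865, -0.0], [0.001, -0.001, -1.0]]
ft_force: [-0.0, 1.4, -2.5]
grip_width: 0.0381
gripper_force: 60.7
```

```bash
cat > st.py <<'E'
from rig import env
import numpy as np
o=env.observe();R=o["tool_rot"];F=R.T@o["ft_force"];T=R.T@o["wrist_torque"]
print(o["time_s"],o["position"].round(4),"yaw",np.degrees(np.arctan2(R[1,0],R[0,0])).round(2),"q6",o["q"][5].round(1),"F",F.round(2),"T",T.round(3))
E
python3 st.py
```

```text
8.7167 [0.5725 0.1871 0.1368] yaw 149.92 q6 -53.1 F [0.72 1.22 2.48] T [ 0.013 -0.003  0.029]
```

Free again. I'll keep descending.

>>> {"op": "step_arm", "data": {"targets": [[[0,0,0.006],[0,0,0]],[[0,0,0.012],[0,0,0]],[[0,0,0.018],[0,0,0]],[[0,0,0.024],[0,0,0]],[[0,0,0.024],[0,0,0]]]}}

```text
time_s: 9.13
position: [0.5726, 0.1871, 0.1298]
tool_rot: [[-0.865, 0.501, -0.001], [0.501, 0.865, -0.0], [0.001, -0.0, -1.0]]
ft_force: [0.2, -0.1, -2.2]
grip_width: 0.0379
gripper_force: 60.7
```

```bash
python3 st.py
```

```text
9.1333 [0.5726 0.1871 0.1298] yaw 149.92 q6 -53.1 F [-0.19 -0.02  2.25] T [-0.009  0.025 -0.014]
```

>>> {"op": "step_arm", "data": {"targets": [[[0,0,0.008],[0,0,0]],[[0,0,0.016],[0,0,0]],[[0,0,0.024],[0,0,0]],[[0,0,0.032],[0,0,0]],[[0,0,0.039],[0,0,0]],[[0,0,0.045],[0,0,0]],[[0,0,0.045],[0,0,0]],[[0,0,0.045],[0,0,0]]]}}

```text
time_s: 9.8
position: [0.5729, 0.1871, 0.1168]
tool_rot: [[-0.865, 0.501, 0.0], [0.501, 0.865, 0.0], [0.0, 0.0, -1.0]]
ft_force: [0.8, -0.9, -2.8]
grip_width: 0.038
gripper_force: 60.9
```

>>> {"op": "step_arm", "data": {"targets": [[[0,0,0.003],[0,0,0]],[[0,0,0.006],[0,0,0]],[[0,0,0.007],[0,0,0]],[[0,0,0.007],[0,0,0]],[[0,0,0.007],[0,0,0]]]}}

```text
time_s: 10.22
position: [0.5733, 0.1869, 0.116]
tool_rot: [[-0.865, 0.501, 0.002], [0.501, 0.865, -0.0], [-0.002, 0.001, -1.0]]
ft_force: [-2.0, -1.5, 6.1]
grip_width: 0.0378
gripper_force: 61.8
```

```bash
python3 st.py
```

```text
10.2167 [0.5733 0.1869 0.116 ] yaw 149.92 q6 -53.1 F [ 1.01 -2.31 -6.15] T [ 0.426  0.142 -0.07 ]
```

>>> {"op": "step_arm", "data": {"targets": [[[0.001,-0.002,0.003],[0,0,0]],[[0.001,-0.003,0.005],[0,0,0]],[[0.001,-0.003,0.005],[0,0,0]],[[0.001,-0.003,0.005],[0,0,0]],[[0.001,-0.003,0.005],[0,0,0]]]}}

```text
time_s: 10.63
position: [0.5731, 0.1864, 0.1156]
tool_rot: [[-0.865, 0.501, 0.004], [0.501, 0.865, 0.0], [-0.004, 0.002, -1.0]]
ft_force: [-3.3, -0.6, 13.7]
grip_width: 0.038
gripper_force: 62.4
```

```bash
python3 st.py
```

```text
10.6333 [0.5731 0.1864 0.1156] yaw 149.92 q6 -53.1 F [  2.56  -2.15 -13.75] T [ 0.425  0.281 -0.004]
```

The bottle is at or near the floor of the pocket. I'll release it so it settles upright, back away and check.

>>> {"op": "step_arm", "data": {"targets": [[[0,0,-0.007],[0,0,0]],[[0,0,-0.007],[0,0,0]],[[0,0,-0.007],[0,0,0]]]}}

```text
time_s: 10.88
position: [0.5725, 0.1864, 0.116]
tool_rot: [[-0.865, 0.501, 0.002], [0.501, 0.865, -0.0], [-0.001, 0.001, -1.0]]
ft_force: [-2.6, -1.0, 5.8]
grip_width: 0.0382
gripper_force: 61.4
```

>>> {"op": "step_arm", "data": {"targets": [[[0,0,0],[0,0,0]],[[0,0,0],[0,0,0]],[[0,0,0],[0,0,0]],[[0,0,0],[0,0,0]],[[0,0,0],[0,0,0]]], "jaw": 70}}

```text
time_s: 11.3
position: [0.572, 0.1865, 0.1151]
tool_rot: [[-0.865, 0.501, -0.0], [0.501, 0.865, -0.0], [0.0, -0.0, -1.0]]
ft_force: [-0.2, -0.0, 0.1]
grip_width: 0.0698
gripper_force: 0.0
```

>>> {"op": "step_arm", "data": {"targets": [[[0,0,-0.03],[0,0,0]],[[0,0,-0.08],[0,0,0]],[[0,0,-0.15],[0,0,0]],[[0,0,-0.23],[0,0,0]],[[0,-0.1,-0.3],[0,0,0]],[[0,-0.22,-0.3],[0,0,0]],[[0,-0.34,-0.3],[0,0,0]],[[0,-0.46,-0.3],[0,0,0]],[[0,-0.58,-0.3],[0,0,0]],[[0,-0.7,-0.3],[0,0,0]]]}}

```text
time_s: 12.13
position: [0.4658, 0.0036, 0.2061]
tool_rot: [[-0.866, 0.501, 0.001], [0.501, 0.866, -0.0], [-0.001, 0.0, -1.0]]
ft_force: [0.2, -0.7, 1.1]
grip_width: 0.0695
gripper_force: 0.0
```

```bash
python3 - <<'E'
from h import *
from rig import env,get_image
o=env.observe();print(o["time_s"],o["position"])
ims=[]
for n in("scene","top"):
    s=get_image(n);np.savez(f"pics/{n}3.npz",**s)
    u,v=proj(s,[[.5744,.1856,.09]])[0].astype(int);ims.append(crop(s["img"],u-32,v-35,65,75,6))
    c=cloud(s).reshape(-1,3);k=(np.linalg.norm(c[:,:2]-[.5744,.1856],axis=1)<.04)
    for lo,hi in((.05,.078),(.078,.094),(.105,.135)):
        q=c[k&(c[:,2]>lo)&(c[:,2]<hi)]
        if len(q)>3:
            print(n,lo,len(q),np.median(q,0).round(4),[np.round(x,1) for x in cv2.minAreaRect(q[:,:2].astype(np.float32)*1000)])
cv2.imwrite("pics/s3.png",np.hstack(ims))
E
```

```text
12.1333 [0.4658224  0.00364174 0.20607195]
scene 0.05 136 [0.5522 0.1927 0.0654] [array([560., 191.]), array([64. , 31.8]), np.float64(57.9)]
scene 0.078 123 [0.56   0.1887 0.0831] [array([573.2, 182.8]), array([48.6, 46. ]), np.float64(13.0)]
scene 0.105 166 [0.5695 0.1841 0.1204] [array([573.5, 183.3]), array([39.4, 37.6]), np.float64(23.1)]
top 0.05 66 [0.5538 0.1658 0.0707] [array([566.6, 171.9]), array([36.6, 62.1]), np.float64(57.2)]
top 0.078 102 [0.561  0.1698 0.0816] [array([573.3, 182.3]), array([46. , 49.4]), np.float64(12.0)]
top 0.105 180 [0.5734 0.182  0.12  ] [array([573.9, 182.3]), array([37.7, 38.1]), np.float64(25.1)]
```

View pics/s3.png

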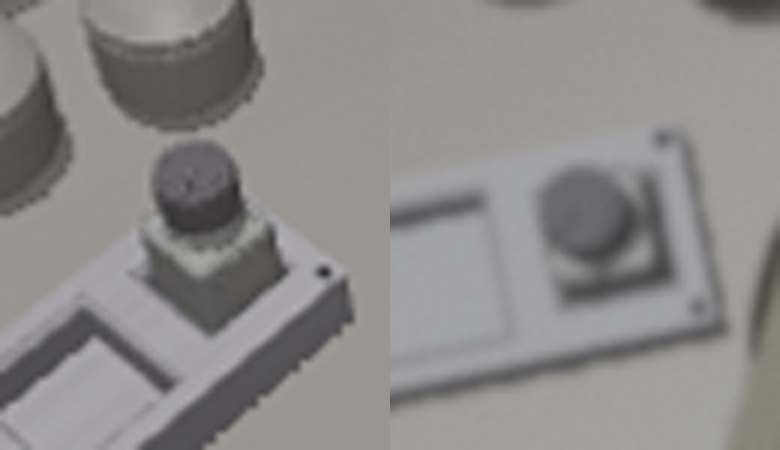

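The bottle is upright in the small pocket with its cap top at 0.120 m, which is right for a seated bottle about 0.4 turn open. I'll regrasp the cap.

>>> {"op": "step_arm", "data": {"targets": [[[0,0.1,0],[0,0,0]],[[0,0.22,0],[0,0,0]],[[0,0.34,0],[0,0,0]],[[-0.008,0.46,0],[0,0,0]],[[-0.008,0.58,0],[0,0,0]],[[-0.008,0.66,0],[0,0,0]],[[-0.008,0.699,0],[0,0,0]],[[-0.008,0.699,0],[0,0,0]],[[-0.008,0.699,0.08],[0,0,0]],[[-0.008,0.699,0.16],[0,0,0]]]}}

```text
time_s: 13.07
position: [0.5744, 0.1853, 0.1582]
tool_rot: [[-0.866, 0.501, 0.003], [0.501, 0.866, 0.0], [-0.003, 0.002, -1.0]]
ft_force: [0.5, -0.4, -0.0]
grip_width: 0.0701
gripper_force: 0.0
```

>>> {"op": "step_arm", "data": {"targets": [[[0,0,0.06],[0,0,0]],[[0,0,0.1],[0,0,0]],[[0,0,0.13],[0,0,0]],[[0,0,0.137],[0,0,0]],[[0,0,0.137],[0,0,0]],[[0,0,0.137],[0,0,0]]]}}

```text
time_s: 13.57
position: [0.5744, 0.185, 0.1172]
tool_rot: [[-0.865, 0.501, 0.002], [0.501, 0.865, 0.0], [-0.001, 0.001, -1.0]]
ft_force: [-0.2, 0.7, 0.3]
grip_width: 0.0698
gripper_force: 0.0
```

```bash
python3 st.py
```

```text
13.5667 [0.5744 0.185  0.1172] yaw 149.91 q6 -53.3 F [ 0.49  0.49 -0.28] T [-0.02  -0.067 -0.001]
```

>>> {"op": "step_arm", "data": {"targets": [[[0,0,0],[0,0,0]],[[0,0,0],[0,0,0]],[[0,0,0],[0,0,0]],[[0,0,0],[0,0,0]],[[0,0,0],[0,0,0]],[[0,0,0],[0,0,0]]], "jaw": 30, "grip_force": 80}}

```text
time_s: 14.07
position: [0.5743, 0.1848, 0.1172]
tool_rot: [[-0.865, 0.501, 0.001], [0.501, 0.865, -0.0], [-0.001, 0.0, -1.0]]
ft_force: [-0.7, -2.2, 5.4]
grip_width: 0.0374
gripper_force: 79.6
```

```bash
python3 st.py
```

```text
14.0667 [0.5743 0.1848 0.1172] yaw 149.92 q6 -53.3 F [-0.54 -2.29 -5.36] T [ 0.389  0.097 -0.026]
```

>>> {"op": "step_arm", "data": {"targets": [[[0,0,0],[0,0,0.1]],[[0,0,0],[0,0,0.2]],[[0,0,0.001],[0,0,0.3]],[[0,0,0.001],[0,0,0.4]],[[0,0,0.001],[0,0,0.5]],[[0,0,0.001],[0,0,0.6]],[[0,0,0.0015],[0,0,0.7]],[[0,0,0.002],[0,0,0.8]],[[0,0,0.002],[0,0,0.9]],[[0,0,0.002],[0,0,1]]]}}

```text
time_s: 14.9
position: [0.5743, 0.1847, 0.1166]
tool_rot: [[-0.254, 0.967, 0.001], [0.967, 0.254, -0.0], [-0.001, 0.001, -1.0]]
ft_force: [-1.4, -2.6, 5.8]
grip_width: 0.0376
gripper_force: 79.4
```

```bash
python3 st.py
```

```text
14.9 [0.5743 0.1847 0.1166] yaw 104.71 q6 -8.1 F [-2.17 -1.98 -5.82] T [ 0.349 -0.342 -0.084]
```

>>> {"op": "step_arm", "data": {"targets": [[[0,0,0],[0,0,0.1]],[[0,0,0],[0,0,0.2]],[[0,0,0.001],[0,0,0.3]],[[0,0,0.001],[0,0,0.4]],[[0,0,0.001],[0,0,0.5]],[[0,0,0.001],[0,0,0.6]],[[0,0,0.0015],[0,0,0.7]],[[0,0,0.002],[0,0,0.8]],[[0,0,0.002],[0,0,0.9]],[[0,0,0.002],[0,0,1]]]}}

```text
time_s: 15.73
position: [0.5744, 0.1846, 0.116]
tool_rot: [[0.504, 0.863, 0.002], [0.863, -0.504, -0.001], [0.0, 0.002, -1.0]]
ft_force: [-0.6, -2.8, 5.2]
grip_width: 0.0378
gripper_force: 79.5
```

```bash
python3 st.py
```

```text
15.7333 [0.5744 0.1846 0.116 ] yaw 59.71 q6 36.9 F [-2.74  0.92 -5.24] T [-0.234 -0.64  -0.013]
```

>>> {"op": "step_arm", "data": {"targets": [[[0,0,0],[0,0,0.1]],[[0,0,0],[0,0,0.2]],[[0,0,0.001],[0,0,0.3]],[[0,0,0.001],[0,0,0.4]],[[0,0,0.001],[0,0,0.4]]]}}

```text
time_s: 16.15
position: [0.5744, 0.1845, 0.1157]
tool_rot: [[0.747, 0.665, 0.002], [0.665, -0.747, -0.001], [0.0, 0.002, -1.0]]
ft_force: [-1.1, -4.3, 5.9]
grip_width: 0.0374
gripper_force: 79.5
```

```bash
python3 st.py
```

```text
16.15 [0.5744 0.1845 0.1157] yaw 41.69 q6 54.9 F [-3.64  2.47 -5.89] T [-0.466 -0.646  0.108]
```

>>> {"op": "step_arm", "data": {"targets": [[[0,0,0],[0,0,0.1]],[[0,0,0],[0,0,0.2]],[[0,0,0],[0,0,0.2]]]}}

```text
time_s: 16.4
position: [0.5744, 0.1844, 0.1156]
tool_rot: [[0.842, 0.54, 0.001], [0.54, -0.842, -0.001], [0.001, 0.002, -1.0]]
ft_force: [-0.6, -3.7, 6.0]
grip_width: 0.0375
gripper_force: 79.4
```

```bash
python3 st.py
```

```text
16.4 [0.5744 0.1844 0.1156] yaw 32.69 q6 63.9 F [-2.48  2.78 -6.  ] T [-0.583 -0.597  0.112]
```

>>> {"op": "step_arm", "data": {"targets": [[[0,0,0],[0,0,0.1]],[[0,0,0.001],[0,0,0.2]],[[0,0,0.001],[0,0,0.2]]]}}

```text
time_s: 16.65
position: [0.5743, 0.1847, 0.1154]
tool_rot: [[0.916, 0.402, 0.001], [0.402, -0.916, -0.001], [0.001, 0.001, -1.0]]
ft_force: [-1.1, -2.2, 5.2]
grip_width: 0.0377
gripper_force: 79.8
```

```bash
python3 st.py
```

```text
16.65 [0.5743 0.1847 0.1154] yaw 23.72 q6 72.9 F [-1.84  1.58 -5.2 ] T [-0.44  -0.404 -0.133]
```

>>> {"op": "step_arm", "data": {"targets": [[[0,0,0],[0,0,0.1]],[[0,0,0],[0,0,0.1]]]}}

```text
time_s: 16.82
position: [0.5744, 0.1845, 0.1153]
tool_rot: [[0.943, 0.332, 0.002], [0.332, -0.943, -0.002], [0.001, 0.002, -1.0]]
ft_force: [-1.2, -3.6, 5.4]
grip_width: 0.0372
gripper_force: 79.8
```

```bash
python3 st.py
```

```text
16.8167 [0.5744 0.1845 0.1153] yaw 19.37 q6 77.3 F [-2.36  2.97 -5.37] T [-0.603 -0.372 -1.337]
```

>>> {"op": "step_arm", "data": {"targets": [[[0,0,0],[0,0,0.1]],[[0,0,0],[0,0,0.1]]]}}

```text
time_s: 16.98
position: [0.5744, 0.1849, 0.1153]
tool_rot: [[0.967, 0.255, 0.002], [0.255, -0.967, -0.0], [0.001, 0.001, -1.0]]
ft_force: [0.6, -1.2, 4.2]
grip_width: 0.0377
gripper_force: 79.9
```

```bash
python3 st.py
```

```text
16.9833 [0.5744 0.1849 0.1153] yaw 14.76 q6 81.9 F [ 0.25  1.34 -4.2 ] T [-0.224 -0.04   0.078]
```

>>> {"op": "step_arm", "data": {"targets": [[[0,0,0.001],[0,0,0.1]],[[0,0,0.001],[0,0,0.1]]]}}

```text
time_s: 17.15
position: [0.5741, 0.185, 0.1151]
tool_rot: [[0.984, 0.178, 0.001], [0.178, -0.984, -0.0], [0.001, 0.0, -1.0]]
ft_force: [-2.9, -1.6, 7.1]
grip_width: 0.0378
gripper_force: 80.3
```

```bash
python3 st.py
```

```text
17.15 [0.5741 0.185  0.1151] yaw 10.28 q6 86.4 F [-3.16  1.09 -7.15] T [-0.047 -0.502 -0.43 ]
```

A hard stop showed at yaw ≈19° (−1.3 N m), after which the grip slipped a little. I'll grip harder, ease back, then re-approach in fine steps to find the stop exactly.

>>> {"op": "step_arm", "data": {"targets": [[[0,0,0],[0,0,-0.05]],[[0,0,0],[0,0,-0.1]],[[0,0,0],[0,0,-0.1]],[[0,0,0],[0,0,-0.1]]], "grip_force": 115}}

```text
time_s: 17.48
position: [0.5747, 0.185, 0.1153]
tool_rot: [[0.966, 0.258, 0.003], [0.258, -0.966, 0.0], [0.003, 0.0, -1.0]]
ft_force: [-0.8, -1.1, 6.9]
grip_width: 0.0371
gripper_force: 114.3
```

```bash
python3 st.py
```

```text
17.4833 [0.5747 0.185  0.1153] yaw 14.95 q6 81.7 F [-1.04  0.82 -6.87] T [-0.045 -0.069 -0.05 ]
```

>>> {"op": "step_arm", "data": {"targets": [[[0,0,0],[0,0,0.035]],[[0,0,0],[0,0,0.035]]]}}

```text
time_s: 17.65
position: [0.5745, 0.1852, 0.1153]
tool_rot: [[0.973, 0.23, 0.002], [0.23, -0.973, 0.0], [0.002, 0.0, -1.0]]
ft_force: [-0.7, 0.1, 7.3]
grip_width: 0.037
gripper_force: 114.3
```

```bash
python3 st.py
```

```text
17.65 [0.5745 0.1852 0.1153] yaw 13.3 q6 83.3 F [-0.65 -0.22 -7.27] T [ 0.065 -0.183 -0.073]
```

>>> {"op": "step_arm", "data": {"targets": [[[0,0,0],[0,0,0.025]],[[0,0,0],[0,0,0.025]]]}}

```text
time_s: 17.82
position: [0.5742, 0.1854, 0.1153]
tool_rot: [[0.977, 0.212, 0.002], [0.212, -0.977, 0.001], [0.002, -0.0, -1.0]]
ft_force: [-2.3, 0.8, 7.5]
grip_width: 0.0367
gripper_force: 114.3
```

```bash
python3 st.py
```

```text
17.8167 [0.5742 0.1854 0.1153] yaw 12.22 q6 84.4 F [-2.09 -1.23 -7.46] T [ 0.291 -0.322 -0.256]
```

>>> {"op": "step_arm", "data": {"targets": [[[0,0,0],[0,0,0.02]],[[0,0,0],[0,0,0.02]]]}}

```text
time_s: 17.98
position: [0.5742, 0.1853, 0.1153]
tool_rot: [[0.98, 0.197, 0.001], [0.197, -0.98, 0.0], [0.002, -0.0, -1.0]]
ft_force: [-2.0, 0.3, 8.8]
grip_width: 0.0366
gripper_force: 114.3
```

```bash
python3 st.py
```

```text
17.9833 [0.5742 0.1853 0.1153] yaw 11.36 q6 85.3 F [-1.87 -0.73 -8.82] T [ 0.203 -0.424 -0.449]
```

>>> {"op": "step_arm", "data": {"targets": [[[0,0,0],[0,0,0.02]],[[0,0,0],[0,0,0.02]]]}}

```text
time_s: 18.15
position: [0.574, 0.1851, 0.1152]
tool_rot: [[0.983, 0.182, 0.001], [0.182, -0.983, -0.0], [0.001, 0.0, -1.0]]
ft_force: [-2.7, -0.8, 7.9]
grip_width: 0.0367
gripper_force: 114.4
```

```bash
python3 st.py
```

```text
18.15 [0.574  0.1851 0.1152] yaw 10.47 q6 86.2 F [-2.83  0.31 -7.9 ] T [-0.006 -0.57  -0.548]
```

Stop confirmed: the torque climbs steadily from yaw ≈13.3°. Next I'll ease the downward preload so the bottle is free to take up the pocket's play, before backing off 90° plus that play.

>>> {"op": "step_arm", "data": {"targets": [[[0,0,-0.002],[0,0,-0.03]],[[0,0,-0.003],[0,0,-0.06]],[[0,0,-0.003],[0,0,-0.06]]]}}

```text
time_s: 18.4
position: [0.5743, 0.185, 0.1154]
tool_rot: [[0.974, 0.228, 0.001], [0.228, -0.974, 0.0], [0.001, 0.0, -1.0]]
ft_force: [-0.0, -0.6, 4.8]
grip_width: 0.0367
gripper_force: 114.8
```

```bash
python3 st.py
```

```text
18.4 [0.5743 0.185  0.1154] yaw 13.2 q6 83.4 F [-0.17  0.56 -4.85] T [-0.028 -0.057 -0.035]
```

>>> {"op": "step_arm", "data": {"targets": [[[0,0,-0.003],[0,0,0]],[[0,0,-0.003],[0,0,-0.05]],[[0,0,-0.003],[0,0,-0.1]],[[0,0,-0.003],[0,0,-0.15]],[[0,0,-0.0035],[0,0,-0.2]],[[0,0,-0.0035],[0,0,-0.2]]]}}

```text
time_s: 18.9
position: [0.574, 0.1851, 0.1157]
tool_rot: [[0.926, 0.377, -0.001], [0.377, -0.926, 0.0], [-0.001, -0.0, -1.0]]
ft_force: [-0.3, -0.6, 0.0]
grip_width: 0.0365
gripper_force: 115.1
```

```bash
python3 st.py
```

```text
18.9 [0.574  0.1851 0.1157] yaw 22.18 q6 74.4 F [-0.48  0.41 -0.02] T [ 0.08   0.087 -0.021]
```

>>> {"op": "step_arm", "data": {"targets": [[[0,0,0],[0,0,-0.1]],[[0,0,-0.0005],[0,0,-0.2]],[[0,0,-0.0005],[0,0,-0.3]],[[0,0,-0.001],[0,0,-0.4]],[[0,0,-0.001],[0,0,-0.5]],[[0,0,-0.001],[0,0,-0.6]],[[0,0,-0.0015],[0,0,-0.7]],[[0,0,-0.0015],[0,0,-0.8]],[[0,0,-0.002],[0,0,-0.9]],[[0,0,-0.002],[0,0,-1]]]}}

```text
time_s: 19.73
position: [0.574, 0.1849, 0.1164]
tool_rot: [[0.387, 0.922, -0.0], [0.922, -0.387, -0.0], [-0.0, -0.0, -1.0]]
ft_force: [-0.5, -0.7, 0.1]
grip_width: 0.0368
gripper_force: 115.1
```

```bash
python3 st.py
```

```text
19.7333 [0.574  0.1849 0.1164] yaw 67.24 q6 29.4 F [-0.79 -0.16 -0.08] T [-0.106 -0.071  0.026]
```

>>> {"op": "step_arm", "data": {"targets": [[[0,0,0],[0,0,-0.1]],[[0,0,-0.0005],[0,0,-0.2]],[[0,0,-0.0005],[0,0,-0.3]],[[0,0,-0.001],[0,0,-0.4]],[[0,0,-0.001],[0,0,-0.5]],[[0,0,-0.001],[0,0,-0.6]],[[0,0,-0.0015],[0,0,-0.7]],[[0,0,-0.0015],[0,0,-0.8]],[[0,0,-0.0015],[0,0,-0.9]],[[0,0,-0.0015],[0,0,-0.94]]]}}

```text
time_s: 20.57
position: [0.5741, 0.1848, 0.1169]
tool_rot: [[-0.335, 0.942, -0.0], [0.942, 0.335, -0.0], [-0.0, -0.0, -1.0]]
ft_force: [1.9, -0.7, -0.0]
grip_width: 0.0366
gripper_force: 115.1
```

```bash
python3 st.py
```

```text
20.5667 [0.5741 0.1848 0.1169] yaw 109.55 q6 -12.9 F [-1.32  1.57  0.03] T [-0.057 -0.167  0.046]
```

>>> {"op": "step_arm", "data": {"targets": [[[0,0,0.002],[0,0,0]],[[0,0,0.003],[0,0,0]],[[0,0,0.003],[0,0,0]],[[0,0,0.003],[0,0,0]]]}}

```text
time_s: 20.9
position: [0.5743, 0.1848, 0.1167]
tool_rot: [[-0.33, 0.944, 0.001], [0.944, 0.33, -0.0], [-0.001, 0.001, -1.0]]
ft_force: [-0.0, -1.2, 4.8]
grip_width: 0.0364
gripper_force: 115.3
```

```bash
python3 st.py; python3 - <<'E'
from h import *
from rig import get_image
ims=[]
for n in("scene","top"):
    s=get_image(n);np.savez(f"pics/{n}4.npz",**s)
    u,v=proj(s,[[.5744,.1856,.07]])[0].astype(int);ims.append(crop(s["img"],u-32,v-35,65,75,6))
cv2.imwrite("pics/s4.png",np.hstack(ims))
E
```

```text
20.9 [0.5743 0.1848 0.1167] yaw 109.29 q6 -12.7 F [-1.13 -0.44 -4.83] T [ 0.215 -0.288 -0.068]
```

View pics/s4.png

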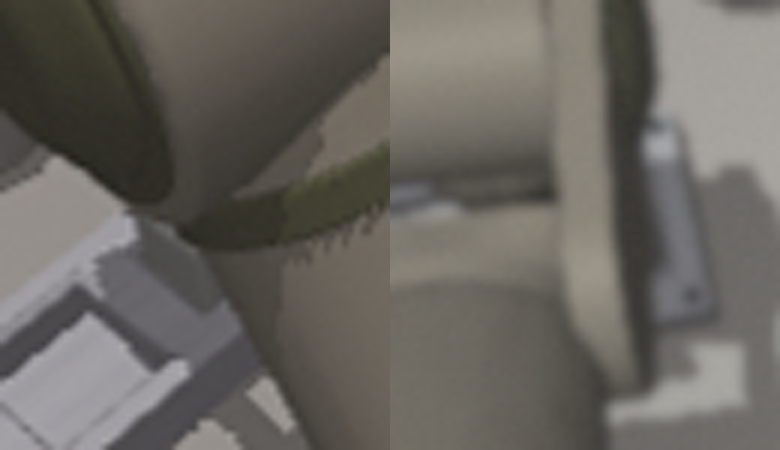

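The picture shows the bottle's lower part in the pocket at left crop (180,270); the rest is hidden behind the arm. The stiff 5 N downward contact shows the bottle is on the pocket floor. The cap has been turned 96° back from the stop, of which about 6° is pocket play, so I'm handing the job in.

```bash
python3 -c "
from rig import close_job
print(close_job())"
```

```text
the job is handed in; nothing more can be done
None
```

The job is handed in: the bottle is down in its pocket, its cap was screwed to the stop and backed off about a quarter turn, and the gripper is still closed on it. I turned the cap back 96°, allowing an estimated 6° for the bottle's play in the pocket, so the quarter turn could be off by a few degrees.

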